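Load a rosette block in the drilling jig and hold the cover home

ROBOT

A 6-joint arm with a two-finger parallel gripper is mounted at the origin on the work surface. World frame = base frame: x ahead of the robot, y to its left, z up, the work surface at z = 0. Lengths are in mm, angles in rad, forces in N, time in s.
With the tool pointing down it reaches from about 400 to 925 mm from the base axis. Payload 12.5 kg.
Tool frame: the origin (TCP) lies at the very end of the fingers, on their centre line; the grasp point (between the pads) lies 19 mm behind it; z points along the fingers, y is the direction in which the jaws open and shut (so a half turn about z gives the same grasp; the last joint's range is limited). The gripper opens to 95 mm and grips with 3 to 60 N. Pads are 20 mm wide; open, the fingers measure 119 mm over their backs; the gripper's body (75 mm by 180 mm) begins 59 mm behind the grasp point.
Start: joints at [1.172, 0.491, 1.559, -0, 1.092, -0.106], TCP at [180.379, 598.423, 214.661] pointing down, gripper open.
Joint ranges: [-3.1, 3.1], [-0.84, 2.19], [0.05, 2.79], [-1.13, 4.28], [0.06, 2.93], [-2.69, 2.69]. Speed limits (rad/s): [2.22, 2.22, 2.79, 3.14, 3.14, 3.14].

INTERFACE

Orientations are given as [roll, pitch, yaw] about the fixed x, y, z axes, in that order (R = Rz(yaw) Ry(pitch) Rx(roll)).
In Python, from cell import env, read_camera, get_calibration gives the robot as it stands.
- The arm moves only by the tool arm_command, never from a script. Its argument "targets" is a list of rows, each a list of 3 entries, a list of its own where there are three numbers: the turn, a rotation vector about the tool's x, y, z in rad, then the shift along the tool's x, y, z in m, then the closure in counts, from 0 (fully open) to 255 (shut). In form: [[[rx, ry, rz], [tx, ty, tz], fingers], ...]. A call has 1 to 8 rows; each row is the pose to reach, as a shift and turn from the pose commanded when the call began, along the tool's axes at that moment; what a row does not reach only later rows make up. A row lasts 1/10 s, in which the tool goes at most 50 mm and 8.59 degrees, less where a joint would pass 70% of its speed; a pose out of reach is approached as far as the arm can. A call with a gripper value outside its range is refused whole. The fingers move at their own pace and stop on an object; the grip force is fixed at half the most. Time passes only in rows, so rows that repeat a pose let the fingers close. It gives the time, the measured TCP pose, the force and the opening at its end, in the units of the state.
- env.state(): the state, without advancing time (a new reading comes with each control period).
- read_camera(name): name is "side" or "top" or "wrist"; returns (picture, depth): 384x512x3 uint8, blue, green, red; 384x512 float32, mm along the optical axis (not along the pixel's ray), 0 where there is no reading.
- get_calibration(name): a dict with "vfov" (degrees; the focal length in pixels is half the picture's height over the tangent of half this angle, whatever the lens; pixels are square), "cx", "cy" (the principal point, pixels), "k1" (the pictures are not rectified: a ray, as slopes to the right and down, at radius r is drawn at 1 + k1 r^2 times it, then the intrinsics apply), "world_from_camera" (4x4, takes a point from camera to world coordinates). Camera axes: x right, y down, z forward; pixel columns grow to the right and rows downward; lengths in mm; the calibration is good to about 2 mm. A picture is of the moment at which its call begins: read the wrist's pose just before it. get_calibration takes no time and is no camera call; for the wrist camera it gives the pose at the moment of the call.
- env.job_done(): hands the job in, once; it reports no verdict.
The state is a dict: "t": time; "joints": joint angles; "qvel": joint speeds; "tau": joint torques, N m; "eef_pos": TCP position; "tcp_rot": TCP orientation; "ft_force": force on the tool from outside, world axes, zero at the start; "moment": the same for the moment, N m; "opening": opening from 0.0 (shut) to 1.0 (fully open).
Only numpy, scipy, OpenCV 4.12 (cv2) and the standard library are available. Lean on these libraries where they do the work, as an engineer would, in place of code of your own. Each camera call takes 0.05 s, during which the arm holds its last target.

TASK

Lay the rosette block that still has to be drilled (the one lying flat back up, with a pencil cross on it) in the nest of the drilling jig, carved face down and pencilled back up, and let it go. Then pick up the jig's wooden cover by its handle, feel for the two locating pins that it hides until it drops on over the block, and press it fully down against the sprung pad, flush on both end rails. Finish still holding it pressed home, so that I can swing the clamp straps across, and leave the finished rosettes and the two gouges where they are.

Things in the scene. Friction and masses are not known exactly. Their poses are not given: they have to be found in the camera images.
- block_center (a point): Centre of the block to drill: pale wood, 54 x 54 x 22 mm, about 60 g, flat on a 3 mm dark mat in a row of three such blocks, gaps 18 to 34 mm. Flat back up with a pencil cross from corner to corner, carved face below. z points out of the back; x, y square to its sides. The row runs along the block's x (within 0.35 rad), so its y sides are free of neighbours.
- nest (a point): Middle of the jig's nest at the height of the end rails' tops, 47 mm above the bench; z up, y along the fixed 120 x 256 mm jig. Nest 57 mm square inside, walls ending 3 mm below this point, flared 4 mm over their top 6 mm, with a 34 mm finger gap in each side's middle. A loaded block rests on a round pad 17 mm below this point, its back 5 mm above the rails; 35 mm free to each rail.
- pin_a (a point): Foot of the jig's locating pin on the end rail, 74 mm from the nest's middle along +y, at rail-top height: steel, 12 mm thick, 16 mm tall, its upper half tapering to 5 mm. The rail is 28 mm wide. Beyond it, 114 mm from the nest's middle, a post carries a steel clamp strap turned aside and a black knob, top 44 mm above the rail; it stays as it is.
- pin_b (a point): Foot of the like locating pin on the other end rail, 74 mm from the nest's middle along -y, with a like strap post beyond it.
- cover_grip (a point): The jig's loose wooden cover, 84 mm (x) x 180 mm (y) x 24 mm thick, about 300 g, flat on the bench. Dark handle on its middle, along y: 24 mm wide, 76 long, 36 tall. The point is in the handle, mid-way along and across, 46 mm above the cover's underside, 22 mm above the plate's top; z up. Fully home on the rails, this point is 46 mm above the nest point; it may go on either way round.
- bore_a (a point): Mouth of the round bore in the cover's underside, 74 mm from its middle along its +y: 14 mm wide, 18 mm deep, blind (not seen from above). Takes a pin. With both bores over the pins the cover drops on, coming to rest on the loaded block with its underside 5 mm above the rails.
- bore_b (a point): Mouth of the slotted bore in the cover's underside, 74 mm from its middle along its -y: 14 mm by 20 mm (along y), 18 mm deep, blind. Takes the other pin.
- pad (a joint): How far the sprung pad in the nest (40 mm round, cork top) is pressed down, m: 0 at rest, about 0.005 with a block under the fully home cover, 0.008 at most. Preloaded spring: 7 N at rest, 13 N at 5 mm, so holding the cover home takes about 10 N of push besides its weight; let go, it rises 5 mm.
- finished_a_center (a point): A finished rosette block of the same size, carved face up, in the same row on the mat; its centre. Not to be disturbed.
- finished_b_center (a point): The other finished rosette block, carved face up, in the same row; its centre. Not to be disturbed.
- gouge_center (a point): A carving gouge, 245 mm long with a mid-brown handle, lying on the bench between the robot and the jig; the point is at its ferrule, 12 mm up. Leave alone.
- gouge_dark_center (a point): A carving gouge, 235 mm long with a dark handle, lying on the bench beyond the jig; the point is at its ferrule, 12 mm up. Leave alone.
Not all that is in view belongs to the job. Leave any turquoise look-alike of the part that bears block_center alone.

How it is judged:
By the outcome, as a careful person would: the job done as asked, in the order asked, and still so for the second after the job is handed in, while the arm keeps its last pose, push and grip.
It also fails if it takes over 61 s, if anything falls off the work surface, if the arm or the gripper's body presses on something with over 40 N, if the wrist force passes 120 N, or if a joint passes its speed limit or range.

## Working session

There is one attempt and no reset: what is moved stays moved. The work goes in short steps, Python scripts to look and compute and a tool call to move; the robot and the scene stay as the last step left them, time stands still between calls to the robot, and variables do not carry over. Pictures are saved under pics/ and viewed, and the job is handed in when it is done.

Besides the shell and the picture viewer there is one more tool, called after "Request:" by a JSON object that holds its "op" and its "data", one argument or row to a line. arm_command: Moves the arm, as the interface text tells. Its arguments: {"type":"object","properties":{"targets":{"type":"array"}},"required":["targets"]}

```bash
ls; mkdir -p pics
python3 - <<'E'
from cell import env, read_camera, get_calibration
import cv2,numpy as np
print(env.state())
for n in ("side","top","wrist"):
    c=get_calibration(n); im,d=read_camera(n)
    np.savez(f"{n}0.npz",im=im,d=d,**{k:np.array(v) for k,v in c.items()})
    cv2.imwrite(f"pics/{n}0.png",im); print(n,c)
E
```

```text
pics
{'t': 0.0, 'joints': array([ 1.17239742e+00,  4.91515177e-01,  1.55949776e+00,  6.70260378e-06,
        1.09171052e+00, -1.05571311e-01]), 'qvel': array([ 0.00049317, -0.00195713, -0.00118169, -0.000864  ,  0.00031717,
        0.00034813]), 'tau': array([ 1.23296148e-03, -6.12634563e+01, -2.58188868e+01,  6.92810118e-02,
        4.81332676e-02, -1.10245649e-04]), 'eef_pos': array([180.26647945, 598.15524139, 214.07269278]), 'tcp_rot': array([-3.14046877e+00, -1.25070044e-04,  2.84876189e+00]), 'ft_force': array([ 0.21585504,  0.36380895, -0.63842628]), 'moment': array([-0.03848409,  0.02084303, -0.05032876]), 'opening': 1.0005235523167826}
side {'vfov': 45.58556096157836, 'cx': 260.0360365203407, 'cy': 194.383057256533, 'k1': -0.16689789582371709, 'world_from_camera': array([[ 7.16666877e-01, -4.27312605e-01,  5.51173770e-01,
        -8.97208694e+01],
       [-6.97392669e-01, -4.45509132e-01,  5.61395653e-01,
        -5.91332956e+02],
       [ 5.66150838e-03, -7.86718216e-01, -6.17286316e-01,
         7.01920811e+02],
       [ 0.00000000e+00,  0.00000000e+00,  0.00000000e+00,
  
[... 273 characters left out ...]
8990e-03, -6.86252346e-03,
         2.53838935e+01],
       [ 6.58886346e-03, -1.31184613e-01, -9.91336060e-01,
         1.19723634e+03],
       [ 0.00000000e+00,  0.00000000e+00,  0.00000000e+00,
         1.00000000e+00]])}
wrist {'vfov': 68.11568222761197, 'cx': 254.5449738597516, 'cy': 191.13105222902516, 'k1': -0.05648230726054734, 'world_from_camera': array([[ 2.89131813e-01,  9.22751832e-01,  2.54817289e-01,
         1.08303728e+02],
       [ 9.57289112e-01, -2.78865235e-01, -7.63658131e-02,
         6.20353643e+02],
       [ 5.92989103e-04,  2.66013602e-01, -9.63969093e-01,
         3.84564993e+02],
       [ 0.00000000e+00,  0.00000000e+00,  0.00000000e+00,
         1.00000000e+00]])}
```

View pics/top0.png

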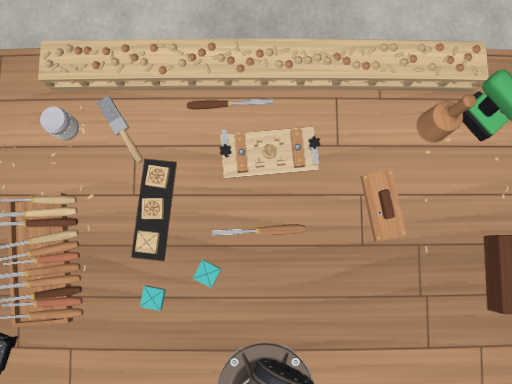

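View pics/side0.png

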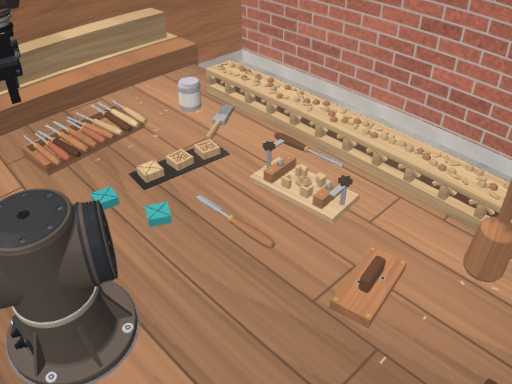

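View pics/wrist0.png

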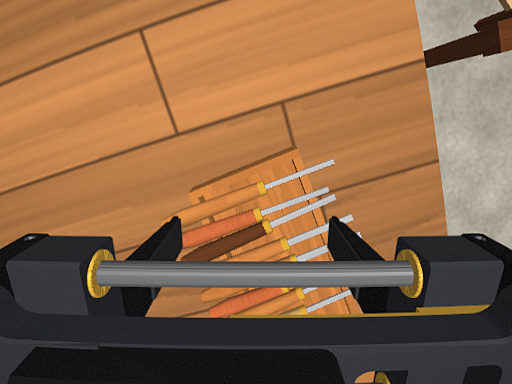

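Run:
```python
import cv2,numpy as np
im=cv2.imread("pics/top0.png")
a=cv2.resize(im[155:265,125:185],None,fx=5,fy=5,interpolation=cv2.INTER_CUBIC)
b=cv2.resize(im[115:190,210:330],None,fx=4,fy=4,interpolation=cv2.INTER_CUBIC)
c=cv2.resize(im[165:245,350:415],None,fx=4,fy=4,interpolation=cv2.INTER_CUBIC)
H=600
out=np.zeros((600,800,3),np.uint8)
out[:550,:300]=a; out[:300,310:790]=b; out[280:600,310:570]=c
cv2.imwrite("pics/crop0.png",out)
```

```text
(no output)
```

View pics/crop0.png

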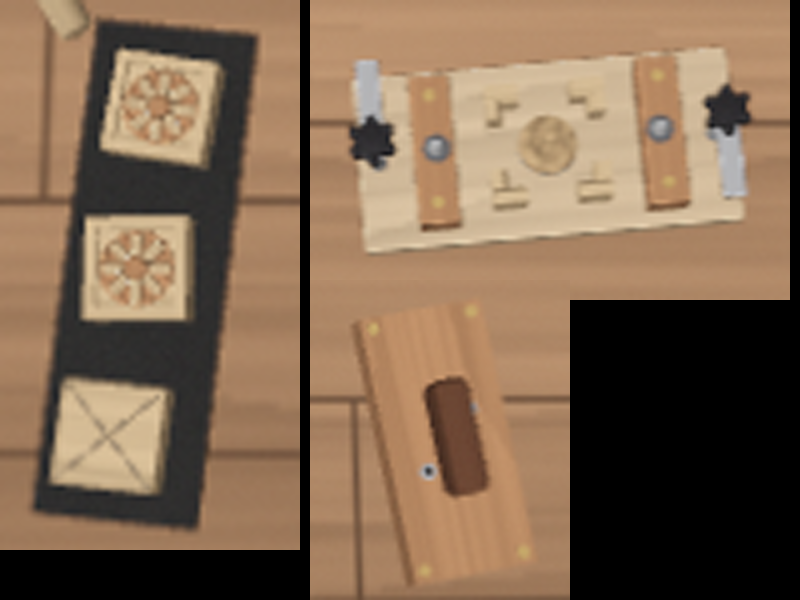

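```bash
cat > h.py <<'E'
import numpy as np,cv2
from scipy.spatial.transform import Rotation as Ro
def K(c):
    f=192/np.tan(np.radians(float(c['vfov']))/2); return np.array([[f,0,float(c['cx'])],[0,f,float(c['cy'])],[0,0,1]])
def rays(c,uv):
    uv=np.asarray(uv,float).reshape(-1,1,2)
    p=cv2.undistortPointsIter(uv,K(c),np.array([float(c['k1']),0,0,0]),None,None,(3,50,1e-9)).reshape(-1,2)
    return np.c_[p,np.ones(len(p))]
def plane(c,uv,z):
    T=np.asarray(c['world_from_camera']); r=rays(c,uv)@T[:3,:3].T; o=T[:3,3]
    return o+r*((z-o[2])/r[:,2])[:,None]
def proj(c,P):
    T=np.asarray(c['world_from_camera']); q=(np.atleast_2d(P)-T[:3,3])@T[:3,:3]
    s=q[:,:2]/q[:,2:]; s=s*(1+float(c['k1'])*(s**2).sum(1,keepdims=True))
    k=K(c); return s*k[0,0]+k[:2,2]
def cloud(c,d):
    h,w=d.shape; u,v=np.meshgrid(np.arange(w),np.arange(h))
    r=rays(c,np.c_[u.ravel(),v.ravel()])*d.reshape(-1,1)
    T=np.asarray(c['world_from_camera']); return (r@T[:3,:3].T+T[:3,3]).reshape(h,w,3)
def move_for(target,yaw,st):
    """shift in tool axes (m) and turn about tool z to reach target TCP (mm), yaw, tool down, from state"""
    R=Ro.from_euler('xyz',st['tcp_rot']); Rt=Ro.from_euler('xyz',[np.pi,0,yaw])
    return (R.inv()*Rt).as_rotvec(), R.inv().apply(np.asarray(target)-st['eef_pos'])/1000
E
python3 - <<'E'
from h import *
c=dict(np.load("top0.npz"));im=c['im'];P=cloud(c,c['d'])
for n,(u,v) in dict(block=(147,243),fa=(152,209),fb=(157,177),mat=(150,226),pad=(270,152),nestwall=(257,141),railL=(241,145),railR=(298,140),cov=(378,190),handle=(387,205),jigbase=(270,170)).items(): print(n,P[v,u].round(1))
# approximate corners of block back (crop px/5 + offset)
q=np.array([[65,377],[170,390],[160,492],[52,484]])/5+[125,155]
w=plane(c,q-.4,25);print(w.round(1),w.mean(0))
for a in (5,):pass
pins=np.array([[437,147],[659,128]])/4+[210-77.5,115]
print(plane(c,pins-.4,62))
hd=np.array([[426,385],[465,377],[488,487],[450,497]])/4+[350-77.5,165-70]
w=plane(c,hd-.4,60);print(w.round(1),w.mean(0))
E
```

```text
block [382.5 308.1  28.3]
fa [472.3 298.6  22.1]
fb [557.9 287.1  24.2]
mat [428.  306.4   6.7]
pad [624.2 -15.   29.5]
nestwall [650.9  19.8  43.6]
railL [639.3  62.   47.1]
railR [652.7 -88.8  47.4]
cov [ 521.9 -303.8   23.9]
handle [ 478.3 -316.7   56.9]
jigbase [577.4 -15.1  17.3]
[[416.5 334.7  25. ]
 [409.8 278.8  25. ]
 [356.5 282.9  25. ]
 [360.5 340.   25. ]] [385.83921753 309.10793969  25.        ]
[[618.86290555  60.60969806  62.        ]
 [631.41179007 -84.06435267  62.        ]]
[[ 514.9 -295.1   60. ]
 [ 520.1 -321.    60. ]
 [ 448.6 -333.2   60. ]
 [ 442.2 -308.1   60. ]] [ 481.45572897 -314.37710149   60.        ]
```

Run:
```python
from h import *
from cell import env
print(move_for([386,309,180],np.pi-0.09,env.state()))
```

```text
(array([-7.93285363e-04, -1.88565367e-04, -2.02793718e-01]), array([-0.28045388, -0.21754883,  0.03433177]))
```

Request:
{"op": "arm_command", "data": {
  "targets": [
    [[0,0,-0.203],[-0.28,-0.2175,0.034],0],
    [[0,0,-0.203],[-0.28,-0.2175,0.034],0],
    [[0,0,-0.203],[-0.28,-0.2175,0.034],0],
    [[0,0,-0.203],[-0.28,-0.2175,0.034],0],
    [[0,0,-0.203],[-0.28,-0.2175,0.034],0],
    [[0,0,-0.203],[-0.28,-0.2175,0.034],0],
    [[0,0,-0.203],[-0.28,-0.2175,0.034],0],
    [[0,0,-0.203],[-0.28,-0.2175,0.034],0]
  ]
}}

```text
t: 0.95
eef_pos: [387.8, 305.9, 180.2]
tcp_rot: [-3.141, -0.0, 3.048]
ft_force: [-1.9, 0.2, -0.3]
opening: 1.002
```

Run:
```python
from h import *
from cell import env,read_camera,get_calibration
c=get_calibration("wrist");print(env.state()['eef_pos'],env.state()['tcp_rot']); im,d=read_camera("wrist"); np.savez("wrist1.npz",im=im,d=d,**c); cv2.imwrite("pics/wrist1.png",im)
```

```text
[387.77958201 305.86630925 180.15514449] [-3.14074823e+00 -3.21803052e-04  3.04759801e+00]
```

View pics/wrist1.png

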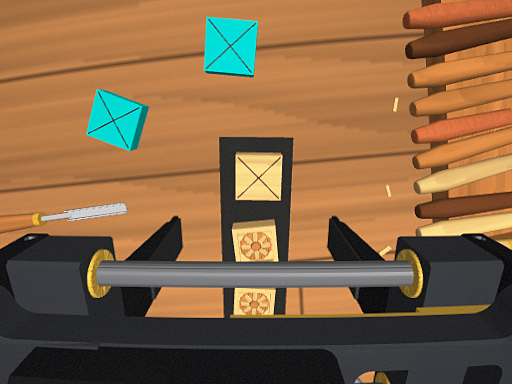

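The wooden crossed block is at wrist (258,177). The finished rosettes are at (255,243) and (254,302), and the turquoise look-alikes at (232,46) and (117,120). Only the block at (258,177) is wooden with a pencil cross, so that is the target. The enlarged top crop showed the same.

Run:
```python
from h import *
from cell import env
c=dict(np.load("wrist1.npz"));im=c['im'];P=cloud(c,c['d'])
print(P[177,258],P[150,226],P[235,237])
hsv=cv2.cvtColor(im,cv2.COLOR_BGR2HSV)
roi=np.zeros(im.shape[:2],np.uint8); roi[138:205,222:296]=1
print(hsv[177,250],hsv[147,228],hsv[201,260],hsv[150,260])
m=((hsv[...,2]>120)&(hsv[...,1]<150)&(roi>0)).astype(np.uint8)
z=P[...,2]; m2=((z>20)&(z<32)&(roi>0)).astype(np.uint8)
for mm in (m,m2):
    cs,_=cv2.findContours(mm,cv2.RETR_EXTERNAL,cv2.CHAIN_APPROX_NONE); k=max(cs,key=cv2.contourArea)
    w=plane(c,k.reshape(-1,2),25)[:,:2].astype(np.float32)
    r=cv2.minAreaRect(w);print(r, cv2.boundingRect(k))
im2=im[130:210,215:305].copy(); cv2.imwrite("pics/wcrop1.png",cv2.resize(im2,None,fx=6,fy=6,interpolation=cv2.INTER_CUBIC))
```

```text
[385.39809953 310.82506809  26.27410127] [353.15653527 274.84030384   3.60609709] [457.20368234 277.96504631  23.92566636]
[ 22 115 248] [12 27 48] [120  27  38] [165  13  40]
((385.2355651855469, 310.99591064453125), (54.24882125854492, 57.648563385009766), 83.55758666992188) (235, 152, 48, 49)
((386.4438781738281, 310.81243896484375), (54.13530731201172, 54.826908111572266), 83.57955169677734) (235, 154, 47, 47)
```

View pics/wcrop1.png

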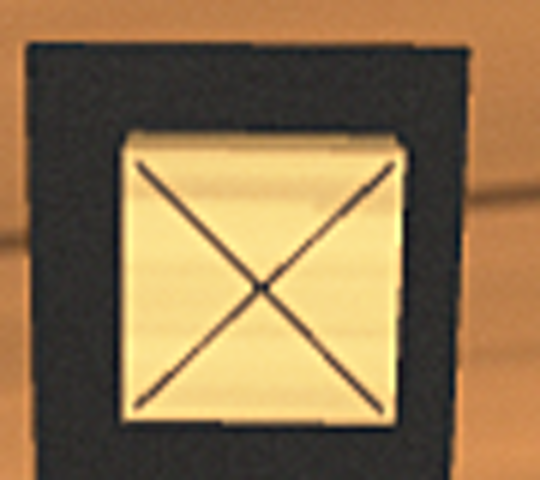

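Run:
```python
from h import *
from cell import env
c=dict(np.load("wrist1.npz"));print(plane(c,[[258.25,177.6]],25))
print(move_for([386.5,311,6],np.pi-0.112,env.state()))
```

```text
[[386.42853886 311.04132265  25.        ]]
(array([-0.00049916, -0.00040451,  0.01818651]), array([0.00100863, 0.00403154, 0.17430189]))
```

Request:
{"op": "arm_command", "data": {
  "targets": [
    [[0,0,0.018],[0.001,0.004,0.04],0],
    [[0,0,0.018],[0.001,0.004,0.08],0],
    [[0,0,0.018],[0.001,0.004,0.115],0],
    [[0,0,0.018],[0.001,0.004,0.12],0],
    [[0,0,0.018],[0.001,0.004,0.12],0],
    [[0,0,0.018],[0.001,0.004,0.12],0]
  ]
}}

```text
t: 1.6
eef_pos: [385.4, 314.3, 62.0]
tcp_rot: [3.14, 0.001, 3.034]
ft_force: [0.1, 0.2, 0.1]
opening: 1.001
```

Run:
```python
from h import *
from cell import env
print(env.state()['eef_pos'],move_for([386.5,311,6],np.pi-0.112,env.state()))
```

```text
[385.38220495 314.29490458  61.99233032] (array([0.00117325, 0.00135968, 0.00485046]), array([-0.00138747, -0.00322197,  0.05599054]))
```

Request:
{"op": "arm_command", "data": {
  "targets": [
    [[0,0,0.004],[-0.0014,-0.0032,0.02],0],
    [[0,0,0.004],[-0.0014,-0.0032,0.04],0],
    [[0,0,0.004],[-0.0014,-0.0032,0.054],0],
    [[0,0,0.004],[-0.0014,-0.0032,0.054],0],
    [[0,0,0.004],[-0.0014,-0.0032,0.054],0]
  ]
}}

```text
t: 2.1
eef_pos: [386.6, 310.6, 8.0]
tcp_rot: [3.14, 0.001, 3.03]
ft_force: [0.4, -0.2, 0.1]
opening: 0.999
```

Request:
{"op": "arm_command", "data": {
  "targets": [
    [[0,0,0],[0,0,0.001],255],
    [[0,0,0],[0,0,0.001],255],
    [[0,0,0],[0,0,0.001],255],
    [[0,0,0],[0,0,0.001],255],
    [[0,0,0],[0,0,0.001],255],
    [[0,0,0],[0,0,0.001],255],
    [[0,0,0],[0,0,0.001],255],
    [[0,0,0],[0,0,0.001],255]
  ]
}}

```text
t: 2.9
eef_pos: [386.1, 310.2, 5.7]
tcp_rot: [3.141, 0.0, 3.03]
ft_force: [-0.3, -0.1, 2.1]
opening: 0.565
```

Request:
{"op": "arm_command", "data": {
  "targets": [
    [[0,0,0],[0,0,-0.03],255],
    [[0,0,0],[0,0,-0.08],255],
    [[0,0,0],[0,0,-0.12],255],
    [[0,0,0],[0,0,-0.16],255],
    [[0,0,0],[0,0,-0.16],255],
    [[0,0,0],[0,0,-0.16],255]
  ]
}}

```text
t: 3.5
eef_pos: [386.1, 310.1, 166.0]
tcp_rot: [3.141, 0.001, 3.03]
ft_force: [-0.2, -0.6, -1.1]
opening: 0.572
```

Run:
```python
from h import *
from cell import env,read_camera,get_calibration
c=get_calibration("wrist");s=env.state();print(s['eef_pos'],s['tcp_rot'],s['ft_force'],s['opening']); im,d=read_camera("wrist"); np.savez("wrist2.npz",im=im,d=d,**c); cv2.imwrite("pics/wrist2.png",im)
# jig analysis from top
c=dict(np.load("top0.npz"));P=cloud(c,c['d']);z=P[...,2]
roi=np.zeros(z.shape,bool);roi[115:190,210:330]=1
m=roi&(z>9)&(z<26)
q=P[m];print(cv2.minAreaRect(q[:,:2].astype(np.float32)))
im=c['im']
```

```text
[386.07968804 310.11770713 166.02921114] [3.14062464e+00 1.18903614e-03 3.02984884e+00] [-0.15876012 -0.5824381  -1.07083345] 0.5718309960126439
((627.5989990234375, -12.56268310546875), (121.34121704101562, 253.90037536621094), 5.168051242828369)
```

View pics/wrist2.png

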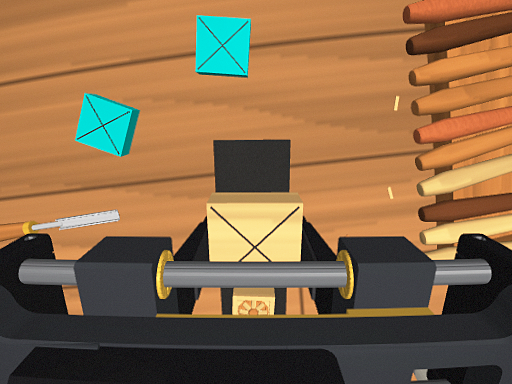

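Run:
```python
from h import *
from cell import env
c=dict(np.load("wrist2.npz"));s=env.state()
w=plane(c,[[255,247]],s['eef_pos'][2]+19.3);R=Ro.from_euler('xyz',s['tcp_rot'])
print("block centre in tool",R.inv().apply(w[0]-s['eef_pos']))
print(move_for([635,-105,200],1.66,s))
```

```text
block centre in tool [ -1.20296914   1.05563581 -19.30094172]
(array([-6.10225843e-04, -1.99414451e-04,  1.36977208e+00]), array([-0.29400587, -0.38447668, -0.03495301]))
```

Request:
{"op": "arm_command", "data": {
  "targets": [
    [[0,0,0.15],[-0.03,-0.038,-0.034],255],
    [[0,0,0.3],[-0.06,-0.077,-0.034],255],
    [[0,0,0.45],[-0.09,-0.115,-0.034],255],
    [[0,0,0.6],[-0.12,-0.154,-0.034],255],
    [[0,0,0.75],[-0.15,-0.192,-0.034],255],
    [[0,0,0.9],[-0.18,-0.23,-0.034],255],
    [[0,0,1.05],[-0.21,-0.269,-0.034],255],
    [[0,0,1.2],[-0.24,-0.315,-0.034],255]
  ]
}}

```text
t: 4.35
eef_pos: [587.4, -26.7, 197.4]
tcp_rot: [-3.139, -0.001, 1.824]
ft_force: [1.1, 1.1, -0.6]
opening: 0.567
```

Run:
```python
from h import *
from cell import env
s=env.state();print(s['eef_pos'],s['joints'])
print(move_for([635,-105,200],1.66,s))
```

```text
[587.41143839 -26.70911143 197.43668081] [-1.57829110e-01  4.57324144e-01  1.67059599e+00  2.12196433e-04
  1.01680564e+00 -4.10683188e-01]
(array([-0.00291023, -0.00118382,  0.16353835]), array([-0.08769984,  0.02649182, -0.00276171]))
```

Request:
{"op": "arm_command", "data": {
  "targets": [
    [[0,0,0.12],[-0.045,0.013,-0.003],255],
    [[0,0,0.164],[-0.088,0.026,-0.003],255],
    [[0,0,0.164],[-0.088,0.026,-0.003],255],
    [[0,0,0.164],[-0.088,0.026,-0.003],255],
    [[0,0,0.164],[-0.088,0.026,-0.003],255],
    [[0,0,0.164],[-0.088,0.026,-0.003],255]
  ]
}}

```text
t: 4.95
eef_pos: [634.2, -102.0, 202.2]
tcp_rot: [-3.141, -0.0, 1.667]
ft_force: [0.1, 0.5, -0.2]
opening: 0.571
```

Run:
```python
from h import *
from cell import env,read_camera,get_calibration
c=get_calibration("wrist");s=env.state();print(s['eef_pos'],s['tcp_rot'],s['ft_force'],s['qvel']); im,d=read_camera("wrist"); np.savez("wrist3.npz",im=im,d=d,**c,tp=s['eef_pos'],tr=s['tcp_rot']); cv2.imwrite("pics/wrist3.png",im)
```

```text
[ 634.17784653 -102.01011223  202.2143817 ] [-3.14074088e+00 -4.91410594e-04  1.66732158e+00] [ 0.06626873  0.54297908 -0.23817428] [ 0.00288121 -0.00799345 -0.00723433  0.00052371  0.00085675  0.00055621]
```

View pics/wrist3.png

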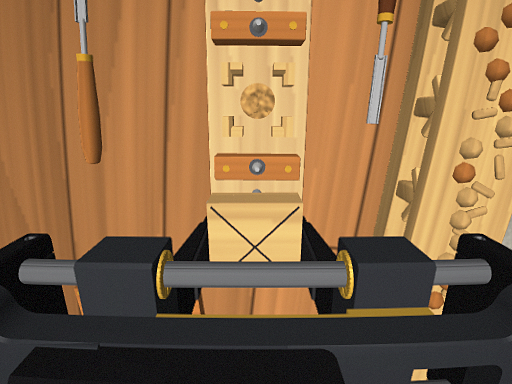

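Run:
```python
import cv2
im=cv2.imread("pics/wrist3.png")
a=im[0:195,200:315]
cv2.imwrite("pics/w3c.png",cv2.resize(a[:100],None,fx=6,fy=6,interpolation=cv2.INTER_CUBIC))
cv2.imwrite("pics/w3d.png",cv2.resize(a[95:195],None,fx=6,fy=6,interpolation=cv2.INTER_CUBIC))
```

```text
(no output)
```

View pics/w3c.png

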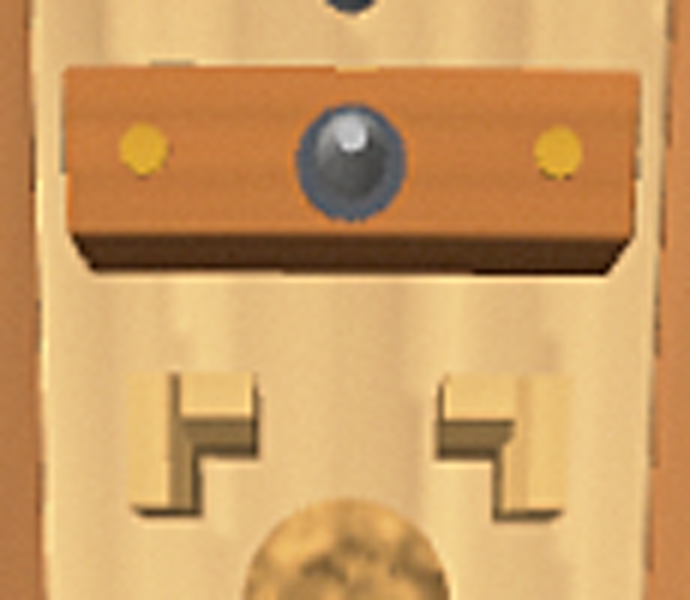

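View pics/w3d.png

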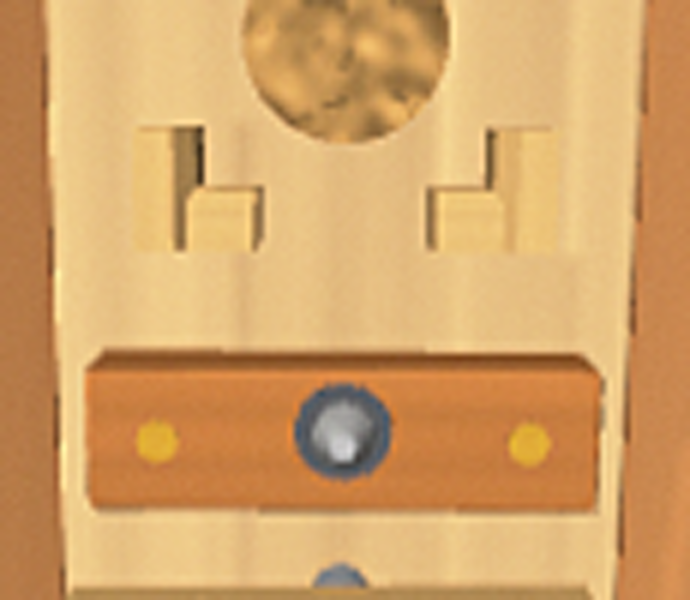

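```bash
cat > jig.py <<'E'
from h import *
c=dict(np.load("wrist3.npz"))
def W(pts,dy,z):
    q=(np.array(pts,float)+.5)/6-.5+[200,dy]; return plane(c,q,z)[:,:2]
ta=W([[351,131]],0,63)[0];tb=W([[343,449]],95,63)[0]
sa=W([[143,148],[558,151]],0,47);sb=W([[157,442],[530,445]],95,47)
ra=W([[65,66],[638,73],[630,236],[70,234]],0,47);rb=W([[87,370],[602,372],[597,510],[93,508]],95,47)
sh_a=W([[351,163]],0,51)[0];sh_b=W([[343,431]],95,51)[0]
for n,A,B in (("tip",ta,tb),("screw",sa.mean(0),sb.mean(0)),("rail",ra.mean(0),rb.mean(0)),("ring",sh_a,sh_b)):
    d=A-B; print(n,A.round(1),B.round(1),"mid",((A+B)/2).round(1),"len",np.hypot(*d).round(1),"yaw x",np.degrees(np.arctan2(-d[0],d[1])).round(2))
for q in (sa,sb): d=q[1]-q[0];print(np.degrees(np.arctan2(d[1],d[0])),np.hypot(*d))
d=c['d'];P=cloud(c,d);print(P[101,257],P[120,240])
im=c['im'];
m=(P[...,2]>25)&(P[...,2]<34); m[:80]=0;m[125:]=0;m[:,:235]=0;m[:,280:]=0
k=P[m];print(m.sum(),k[:,2].mean(), cv2.minEnclosingCircle(k[:,:2].astype(np.float32)),k.mean(0))
E
python3 jig.py
```

```text
tip [621.6  62. ] [634.8 -86.6] mid [628.2 -12.3] len 149.2 yaw x 5.1
screw [621.5  63.8] [635.3 -88.5] mid [628.4 -12.4] len 152.9 yaw x 5.15
rail [621.6  63.4] [635.4 -87.9] mid [628.5 -12.3] len 151.9 yaw x 5.22
ring [621.9  60.4] [634.8 -85.4] mid [628.3 -12.5] len 146.3 yaw x 5.06
5.160400185460544 72.16506200157812
5.041231987185065 72.4061678595741
[628.11929965 -12.68420992  29.39375233] [609.75132187 -36.32853117  17.63488267]
975 30.361656236613506 ((628.3775024414062, -12.207725524902344), 20.18579864501953) [628.3176061  -12.32856566  30.36165624]
```

Run:
```python
from h import *
from cell import env
im=cv2.imread("pics/wrist3.png"); cv2.imwrite("pics/w3e.png",cv2.resize(im[190:265,200:315],None,fx=6,fy=6,interpolation=cv2.INTER_CUBIC))
```

```text
(no output)
```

View pics/w3e.png

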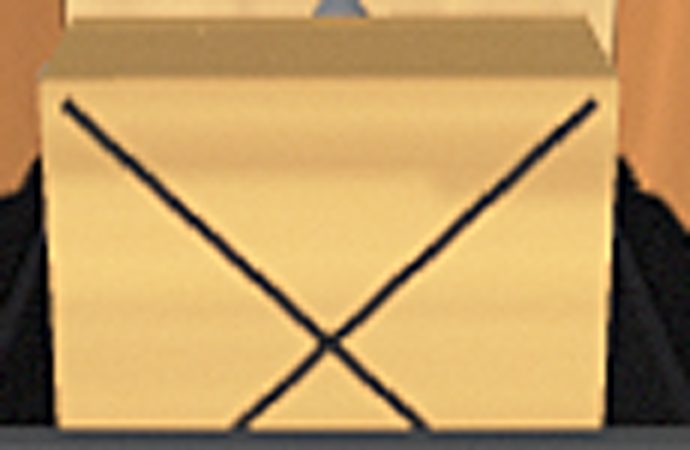

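Run:
```python
from h import *
from cell import env
c=dict(np.load("wrist3.npz"));R=Ro.from_euler('xyz',c['tr'])
q=(np.array([[330,343],[42,76],[615,76]])+.5)/6-.5+[200,190]
for z in (18.3,19.3,20.3):
  w=plane(c,q,c['tp'][2]+z);o=R.inv().apply(w-c['tp']);print(o.round(2), np.hypot(*(w[2]-w[1])[:2]))
off=np.array([-1.0,0.9,-19.3])
Rt=Ro.from_euler('xyz',[np.pi,0,1.6603]); t=np.array([628.3,-12.4,0])-Rt.apply([off[0],off[1],0]); print(t)
s=env.state()
for z in (90,33):print(move_for([t[0],t[1],z],1.6603,s))
```

```text
[[ -0.39  -0.26 -18.3 ]
 [ 27.06 -27.25 -18.26]
 [ 27.04  26.46 -18.31]] 53.7128174662452
[[  0.11  -0.27 -19.3 ]
 [ 27.38 -27.07 -19.26]
 [ 27.36  26.29 -19.31]] 53.35982461621592
[[  0.61  -0.27 -20.3 ]
 [ 27.7  -26.9  -20.26]
 [ 27.67  26.11 -20.31]] 53.006831766186416
[ 6.27314218e+02 -1.14844486e+01 -1.10218212e-16]
(array([-0.00035153, -0.00025307,  0.00702844]), array([0.09081657, 0.00182812, 0.11256601]))
(array([-0.00035153, -0.00025307,  0.00702844]), array([0.09080208, 0.00184811, 0.16956601]))
```

Run:
```python
from h import *
from cell import env
s=env.state()
print(move_for([628.5,-12.4,75],1.6603,s))
```

```text
(array([-0.00035153, -0.00025307,  0.00702844]), array([0.08978718, 0.0029254 , 0.12756537]))
```

Request:
{"op": "arm_command", "data": {
  "targets": [
    [[0,0,0.007],[0.04,0.002,0],255],
    [[0,0,0.007],[0.08,0.003,0.03],255],
    [[0,0,0.007],[0.09,0.003,0.07],255],
    [[0,0,0.007],[0.09,0.003,0.11],255],
    [[0,0,0.007],[0.09,0.003,0.1275],255],
    [[0,0,0.007],[0.09,0.003,0.1275],255],
    [[0,0,0.007],[0.09,0.003,0.1275],255],
    [[0,0,0.007],[0.09,0.003,0.1275],255]
  ]
}}

```text
t: 5.8
eef_pos: [629.8, -13.3, 76.8]
tcp_rot: [3.139, 0.0, 1.659]
ft_force: [0.3, 0.2, -1.1]
opening: 0.568
```

Run:
```python
from h import *
from cell import env
s=env.state();print(s['eef_pos'],s['tcp_rot'],s['ft_force'],s['qvel'].round(3))
print(move_for([628.5,-12.4,33],1.6603,s))
```

```text
[629.79914584 -13.25323963  76.75926427] [3.13919310e+00 4.28198094e-04 1.65908052e+00] [ 0.34061607  0.2133944  -1.12781468] [-0.005 -0.006  0.002 -0.    -0.002 -0.   ]
(array([ 0.00239929,  0.00042966, -0.00121896]), array([ 0.0009832 , -0.00132385,  0.0437558 ]))
```

Request:
{"op": "arm_command", "data": {
  "targets": [
    [[0.002,0,0],[0.001,-0.0013,0.01],255],
    [[0.002,0,0],[0.001,-0.0013,0.02],255],
    [[0.002,0,0],[0.001,-0.0013,0.026],255],
    [[0.002,0,0],[0.001,-0.0013,0.026],255],
    [[0.002,0,0],[0.001,-0.0013,0.026],255]
  ]
}}

```text
t: 6.3
eef_pos: [627.7, -12.5, 48.9]
tcp_rot: [-3.139, -0.0, 1.659]
ft_force: [0.0, -0.4, 0.1]
opening: 0.564
```

Run:
```python
from h import *
from cell import env
s=env.state();print(s['eef_pos'],s['tcp_rot'],s['ft_force'],s['qvel'].round(3))
print(move_for([628.5,-12.4,33],1.6603,s))
```

```text
[627.73235168 -12.48832142  48.90939357] [-3.13928050e+00 -1.72978085e-04  1.65873533e+00] [ 0.00831919 -0.40445175  0.0634456 ] [ 0.    -0.008 -0.003  0.     0.003  0.   ]
(array([-0.00231202, -0.00017479, -0.00156447]), array([1.78089016e-05, 8.09221799e-04, 1.59075684e-02]))
```

Request:
{"op": "arm_command", "data": {
  "targets": [
    [[-0.001,0,0],[0,0.0006,0.005],255],
    [[-0.001,0,0],[0,0.0006,0.01],255],
    [[-0.001,0,0],[0,0.0006,0.014],255],
    [[-0.001,0,0],[0,0.0006,0.015],255],
    [[-0.001,0,0],[0,0.0006,0.015],255]
  ]
}}

```text
t: 6.8
eef_pos: [628.2, -12.4, 33.9]
tcp_rot: [-3.14, -0.0, 1.659]
ft_force: [-0.6, -1.0, -1.4]
opening: 0.564
```

Request:
{"op": "arm_command", "data": {
  "targets": [
    [[0,0,0],[0,0,0.0015],255],
    [[0,0,0],[0,0,0.0015],255],
    [[0,0,0],[0,0,0.0015],255]
  ]
}}

```text
t: 7.1
eef_pos: [628.4, -12.4, 32.8]
tcp_rot: [-3.141, -0.0, 1.659]
ft_force: [-0.5, 0.0, 0.8]
opening: 0.564
```

Request:
{"op": "arm_command", "data": {
  "targets": [
    [[0,0,0],[0,0,0],40],
    [[0,0,0],[0,0,0],40],
    [[0,0,0],[0,0,0],40],
    [[0,0,0],[0,0,0],40],
    [[0,0,0],[0,0,0],40],
    [[0,0,0],[0,0,-0.01],40],
    [[0,0,0],[0,0,-0.04],0],
    [[0,0,0],[0,0,-0.08],0]
  ]
}}

```text
t: 7.9
eef_pos: [627.6, -12.3, 112.7]
tcp_rot: [-3.138, -0.001, 1.659]
ft_force: [0.4, 0.5, 0.0]
opening: 0.96
```

Run:
```python
from h import *
from cell import env
s=env.state();print(s['eef_pos'],s['opening'],s['ft_force'])
print(move_for([628,-110,200],1.6603,s))
```

```text
[627.57757512 -12.31989319 112.73827218] 0.9595633411135753 [0.40773132 0.49265098 0.02036424]
(array([-0.00393245, -0.00071245, -0.00149582]), array([-0.09727727, -0.008508  , -0.08729798]))
```

Request:
{"op": "arm_command", "data": {
  "targets": [
    [[0,0,0],[-0.03,0,-0.04],0],
    [[0,0,0],[-0.075,0,-0.087],0],
    [[0,0,0],[-0.097,0,-0.087],0],
    [[0,0,0],[-0.097,0,-0.087],0],
    [[0,0,0],[-0.097,0,-0.087],0]
  ]
}}

```text
t: 8.4
eef_pos: [636.7, -109.4, 200.1]
tcp_rot: [-3.141, -0.0, 1.657]
ft_force: [-0.3, 1.5, -0.7]
opening: 0.999
```

Run:
```python
from h import *
from cell import env,read_camera,get_calibration
c=get_calibration("wrist");s=env.state();print(s['eef_pos'],s['tcp_rot']); im,d=read_camera("wrist"); np.savez("wrist4.npz",im=im,d=d,**c,tp=s['eef_pos'],tr=s['tcp_rot']); cv2.imwrite("pics/wrist4.png",cv2.resize(im[:260,130:400],None,fx=2.5,fy=2.3))
P=cloud(c,d)
# cover in top view
t=dict(np.load("top0.npz"));Q=cloud(t,t['d']);
```

```text
[ 636.67864935 -109.36690622  200.06673616] [-3.14098323e+00 -1.32726541e-04  1.65742682e+00]
```

View pics/wrist4.png

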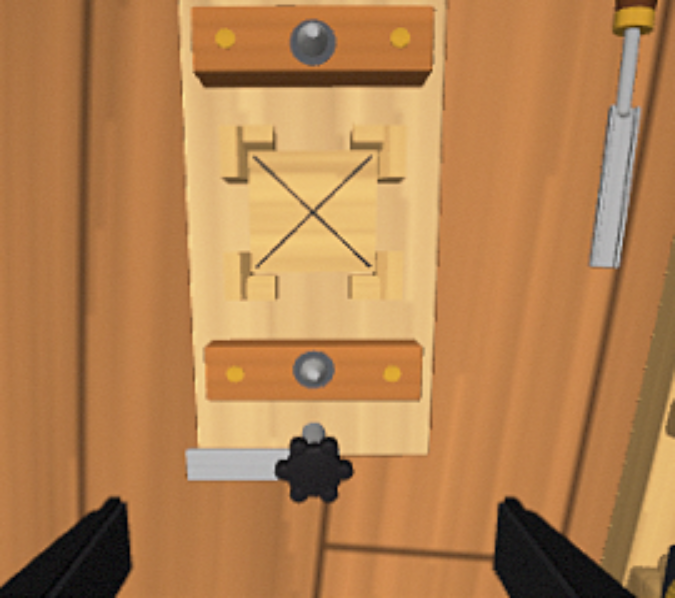

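Run:
```python
from h import *
from cell import env
c=dict(np.load("wrist4.npz"));P=cloud(c,c['d'])
q=[130+313/2.5,212/2.3]; print(plane(c,[q],52), P[80:105,245:265,2].mean(), P[75,250],P[110,262])
b=P[70:115,235:278].reshape(-1,3);b=b[(b[:,2]>48)&(b[:,2]<57)];A=np.c_[b[:,:2]-b[:,:2].mean(0),np.ones(len(b))];print(np.linalg.lstsq(A,b[:,2],rcond=None)[0],cv2.minAreaRect(b[:,:2].astype(np.float32)))
s=env.state()
print(move_for([455,-318,190],0.17,s))
```

```text
[[628.72636146 -12.19543223  52.        ]] 54.306008918838636 [621.73004533   4.79786654  50.94196975] [637.6287894  -30.00501961  53.43278771]
[1.17212572e-03 3.76925928e-03 5.24107215e+01] ((629.5896606445312, -12.214813232421875), (45.59487533569336, 45.25101089477539), 4.872118949890137)
(array([-1.65718501e-03,  7.40276065e-04,  1.48851798e+00]), array([-0.19272549, -0.19917983,  0.00969313]))
```

Block is seated level at z≈52 in the nest. Now to the cover.

Request:
{"op": "arm_command", "data": {
  "targets": [
    [[0,0,0.149],[-0.03,-0.03,0.01],0],
    [[0,0,0.298],[-0.06,-0.06,0.01],0],
    [[0,0,0.447],[-0.09,-0.09,0.01],0],
    [[0,0,0.596],[-0.12,-0.12,0.01],0],
    [[0,0,0.745],[-0.15,-0.15,0.01],0],
    [[0,0,0.894],[-0.17,-0.18,0.01],0],
    [[0,0,1.043],[-0.193,-0.199,0.01],0],
    [[0,0,1.19],[-0.193,-0.199,0.01],0]
  ]
}}

```text
t: 9.25
eef_pos: [454.1, -319.8, 189.3]
tcp_rot: [-3.14, 0.002, 0.461]
ft_force: [0.5, 0.7, -0.8]
opening: 0.999
```

Request:
{"op": "arm_command", "data": {
  "targets": [
    [[0,0,0.149],[0,0,0],0],
    [[0,0,0.3],[0,0,0],0],
    [[0,0,0.3],[0,0,0],0],
    [[0,0,0.3],[0,0,0],0],
    [[0,0,0.3],[0,0,0],0]
  ]
}}

```text
t: 9.75
eef_pos: [455.9, -318.2, 189.6]
tcp_rot: [-3.141, 0.001, 0.173]
ft_force: [0.1, -0.1, -0.4]
opening: 1.0
```

Run:
```python
from h import *
from cell import env,read_camera,get_calibration
c=get_calibration("wrist");s=env.state();print(s['eef_pos'],s['tcp_rot'],s['qvel'].round(3)); im,d=read_camera("wrist"); np.savez("wrist5.npz",im=im,d=d,**c,tp=s['eef_pos'],tr=s['tcp_rot']); cv2.imwrite("pics/wrist5.png",im)
```

```text
[ 455.85788577 -318.1967051   189.56720538] [-3.14097981e+00  1.25642640e-03  1.73019734e-01] [-0.002 -0.001 -0.005  0.002  0.002  0.014]
```

View pics/wrist5.png

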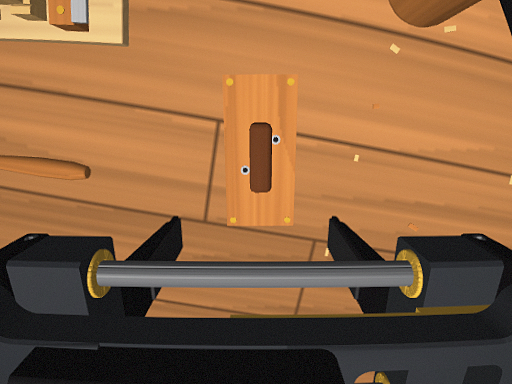

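Run:
```python
from h import *
from cell import env
c=dict(np.load("wrist5.npz"));P=cloud(c,c['d']);im=c['im']
hsv=cv2.cvtColor(im,cv2.COLOR_BGR2HSV)
m=((hsv[...,2]<125)).astype(np.uint8); r=np.zeros_like(m); r[115:200,245:275]=1;m&=r
m=cv2.morphologyEx(m,cv2.MORPH_OPEN,np.ones((5,5)))
k=max(cv2.findContours(m,0,1)[0],key=cv2.contourArea);print(cv2.boundingRect(k))
w=plane(c,k.reshape(-1,2),58)[:,:2].astype(np.float32);print("handle",cv2.minAreaRect(w))
z=P[...,2];m=((z>17)&(z<31)).astype(np.uint8);r[:]=0;r[65:230,215:305]=1;m&=r
k=max(cv2.findContours(m,0,1)[0],key=cv2.contourArea);w=plane(c,k.reshape(-1,2),24)[:,:2].astype(np.float32);print("plate",cv2.minAreaRect(w),cv2.boundingRect(k))
# brass dots refine
y=((hsv[...,0]>20)&(hsv[...,0]<32)&(hsv[...,1]>150)).astype(np.uint8)&r
n,_,st,ce=cv2.connectedComponentsWithStats(y);ce=ce[1:][st[1:,4]>5];print(ce)
w=plane(c,ce,24);print(w.round(1),w.mean(0))
cv2.imwrite("pics/w5c.png",cv2.resize(im[65:235,205:315],None,fx=3.5,fy=3.5,interpolation=cv2.INTER_CUBIC))
```

```text
(250, 123, 22, 69)
handle ((484.441650390625, -318.8874206542969), (73.24652099609375, 22.830642700195312), 9.65066909790039)
plate ((483.4280700683594, -318.4804382324219), (179.83070373535156, 84.87696075439453), 9.976310729980469) (222, 74, 77, 152)
[[229.36666667  81.46666667]
 [290.36666667  81.36666667]
 [232.80952381 219.66666667]
 [286.61904762 219.57142857]]
[[ 558.3 -270.7   24. ]
 [ 570.2 -337.9   24. ]
 [ 396.3 -299.7   24. ]
 [ 408.1 -366.6   24. ]] [ 483.21167499 -318.71639732   24.        ]
```

View pics/w5c.png

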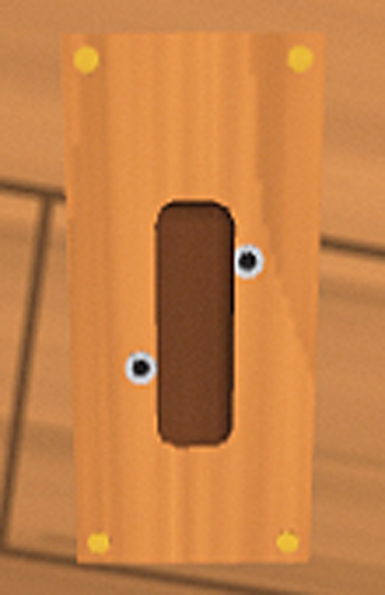

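Run:
```python
from h import *
from cell import env
print(move_for([483.4,-318.6,75],0.1755,env.state()))
```

```text
(array([-0.00045784,  0.00114892, -0.00340201]), array([0.0272397 , 0.00501821, 0.11460155]))
```

Request:
{"op": "arm_command", "data": {
  "targets": [
    [[0,0,-0.003],[0.014,0.003,0.03],0],
    [[0,0,-0.003],[0.027,0.005,0.07],0],
    [[0,0,-0.003],[0.027,0.005,0.105],0],
    [[0,0,-0.003],[0.027,0.005,0.1145],0],
    [[0,0,-0.003],[0.027,0.005,0.1145],0],
    [[0,0,-0.003],[0.027,0.005,0.1145],0],
    [[0,0,-0.003],[0.027,0.005,0.1145],0]
  ]
}}

```text
t: 10.5
eef_pos: [483.6, -319.7, 77.0]
tcp_rot: [3.14, -0.001, 0.172]
ft_force: [-1.2, 0.3, 0.3]
opening: 1.001
```

Run:
```python
from h import *
from cell import env
print(move_for([483.4,-318.6,27.5],0.1755,env.state()))
```

```text
(array([ 0.00186514, -0.0007972 , -0.00356436]), array([-2.51195630e-05, -1.21423139e-03,  4.95207782e-02]))
```

Request:
{"op": "arm_command", "data": {
  "targets": [
    [[0,0,-0.003],[0,-0.001,0.02],0],
    [[0,0,-0.003],[0,-0.001,0.04],0],
    [[0,0,-0.003],[0,-0.001,0.048],0],
    [[0,0,-0.003],[0,-0.001,0.048],0],
    [[0,0,-0.003],[0,-0.001,0.048],0]
  ]
}}

```text
t: 11.0
eef_pos: [483.2, -318.5, 28.3]
tcp_rot: [3.141, 0.0, 0.175]
ft_force: [-0.2, 0.1, 1.1]
opening: 1.0
```

Request:
{"op": "arm_command", "data": {
  "targets": [
    [[0,0,0],[0,0,0.0005],255],
    [[0,0,0],[0,0,0.0005],255],
    [[0,0,0],[0,0,0.0005],255],
    [[0,0,0],[0,0,0.0005],255],
    [[0,0,0],[0,0,0.0005],255],
    [[0,0,0],[0,0,0.0005],255],
    [[0,0,0],[0,0,0.0005],255],
    [[0,0,0],[0,0,0.0005],255]
  ]
}}

```text
t: 11.8
eef_pos: [482.8, -318.1, 26.7]
tcp_rot: [-3.141, 0.001, 0.175]
ft_force: [-0.3, -0.4, -0.1]
opening: 0.383
```

Request:
{"op": "arm_command", "data": {
  "targets": [
    [[0,0,0],[0,0,0],255],
    [[0,0,0],[0,0,0],255],
    [[0,0,0],[0,0,0],255]
  ]
}}

```text
t: 12.1
eef_pos: [482.9, -318.3, 26.8]
tcp_rot: [3.142, 0.001, 0.175]
ft_force: [-0.5, -2.1, -0.4]
opening: 0.25
```

Request:
{"op": "arm_command", "data": {
  "targets": [
    [[0,0,0],[0,0,-0.02],255],
    [[0,0,0],[0,0,-0.06],255],
    [[0,0,0],[0,0,-0.1],255],
    [[0,0,0],[0,0,-0.14],255],
    [[0,0,0],[0,0,-0.15],255],
    [[0,0,0],[0,0,-0.15],255],
    [[0,0,0],[0,0,-0.15],255]
  ]
}}

```text
t: 12.8
eef_pos: [482.3, -317.6, 175.1]
tcp_rot: [-3.139, 0.003, 0.175]
ft_force: [0.3, -0.6, -3.1]
opening: 0.251
```

Run:
```python
from h import *
from cell import env,read_camera,get_calibration
c=get_calibration("wrist");s=env.state();print(s['eef_pos'],s['tcp_rot'],s['ft_force'],s['moment'],s['opening']); im,d=read_camera("wrist"); np.savez("wrist6.npz",im=im,d=d,**c,tp=s['eef_pos'],tr=s['tcp_rot']); cv2.imwrite("pics/wrist6.png",im)
# target over jig: cover offset assumed 0
print(move_for([628.3,-12.4,180],1.6603,s))
```

```text
[ 482.32829324 -317.62686866  175.0655941 ] [-3.13949362e+00  2.58692690e-03  1.74765635e-01] [ 0.33442214 -0.61481522 -3.07299756] [-0.00916154  0.22784569  0.05594596] 0.25073242612861807
(array([-3.61951442e-03,  5.33625607e-04, -1.48553560e+00]), array([ 0.19680678, -0.27520709, -0.00486589]))
```

View pics/wrist6.png

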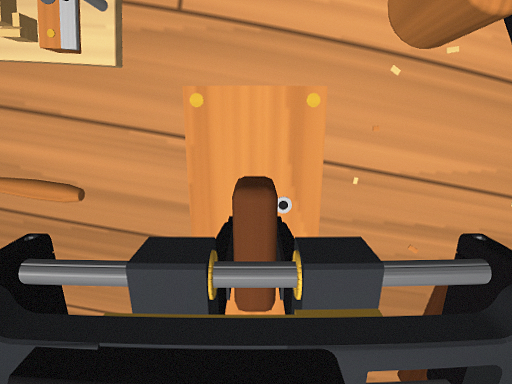

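Run:
```python
from h import *
c=dict(np.load("wrist6.npz"));R=Ro.from_euler('xyz',c['tr']);im=c['im']
hsv=cv2.cvtColor(im,cv2.COLOR_BGR2HSV)
y=((hsv[...,0]>20)&(hsv[...,0]<32)&(hsv[...,1]>150)).astype(np.uint8);y[:80]=0;y[120:]=0;y[:,:180]=0;y[:,330:]=0
n,_,st,ce=cv2.connectedComponentsWithStats(y);ce=ce[1:][st[1:,4]>15];print(ce)
for dz in (1.8,2.8,3.8):
    o=R.inv().apply(plane(c,ce,c['tp'][2]-dz)-c['tp']);print(dz,o.round(2),np.hypot(*(o[1]-o[0])[:2]))
P=cloud(c,c['d']);o=R.inv().apply(P[[100,110,150,150],[256,256,205,300]]-c['tp']);print(o.round(1))
```

```text
[[196.10769231  99.81538462]
 [312.90298507  99.74626866]]
1.8 [[ 82.34 -34.67   1.66]
 [ 82.33  33.25   1.52]] 67.92275601824609
2.8 [[ 82.38 -34.87   2.66]
 [ 82.37  33.44   2.52]] 68.31756527216297
3.8 [[ 82.43 -35.07   3.66]
 [ 82.42  33.64   3.52]] 68.71237452607978
[[ 82.1   0.2   2.7]
 [ 76.4   0.2   1.2]
 [ 53.  -30.8   2.1]
 [ 52.9  27.    2.7]]
```

Request:
{"op": "arm_command", "data": {
  "targets": [
    [[0,0,-0.14],[0.01,-0.02,-0.005],255],
    [[0,0,-0.28],[0.03,-0.05,-0.005],255],
    [[0,0,-0.42],[0.055,-0.08,-0.005],255],
    [[0,0,-0.56],[0.075,-0.11,-0.005],255],
    [[0,0,-0.7],[0.1,-0.14,-0.005],255],
    [[0,0,-0.84],[0.12,-0.17,-0.005],255],
    [[0,0,-0.98],[0.145,-0.2,-0.005],255],
    [[0,0,-1.12],[0.165,-0.23,-0.005],255]
  ]
}}

```text
t: 13.65
eef_pos: [605.6, -61.3, 179.4]
tcp_rot: [-3.137, 0.0, 1.301]
ft_force: [1.1, 0.4, -3.6]
opening: 0.248
```

Run:
```python
from h import *
from cell import env
s=env.state();print(s['eef_pos'],s['tcp_rot'])
print(move_for([628.7,-12.4,140],1.6603,s))
```

```text
[605.64758956 -61.32036222 179.3745902 ] [-3.13747769e+00  4.05487554e-04  1.30058403e+00]
(array([-4.14342432e-03, -3.39003551e-04, -3.59716293e-01]), array([0.05331473, 0.00931919, 0.03931496]))
```

Request:
{"op": "arm_command", "data": {
  "targets": [
    [[0,0,-0.12],[0.018,0.003,0],255],
    [[0,0,-0.24],[0.036,0.006,0],255],
    [[0,0,-0.36],[0.053,0.009,0.02],255],
    [[0,0,-0.36],[0.053,0.009,0.039],255],
    [[0,0,-0.36],[0.053,0.009,0.039],255],
    [[0,0,-0.36],[0.053,0.009,0.039],255],
    [[0,0,-0.36],[0.053,0.009,0.039],255]
  ]
}}

```text
t: 14.35
eef_pos: [628.7, -14.8, 142.9]
tcp_rot: [-3.141, -0.0, 1.654]
ft_force: [0.5, -0.1, -3.0]
opening: 0.248
```

Run:
```python
from h import *
from cell import env,read_camera,get_calibration
c=get_calibration("wrist");s=env.state();print(s['eef_pos'],s['tcp_rot'],s['ft_force'],s['qvel'].round(3))
im,d=read_camera("wrist");cv2.imwrite("pics/wrist7.png",im);np.savez("wrist7.npz",im=im,d=d,**c,tp=s['eef_pos'],tr=s['tcp_rot'])
s=env.state();print(s['eef_pos'],s['tcp_rot'],s['ft_force'])
print(move_for([628.7,-12.4,100],1.6603,s))
```

```text
[628.70035876 -14.82373543 142.90602132] [-3.14083599e+00 -1.40300098e-05  1.65397713e+00] [ 0.48366847 -0.1376266  -2.99136633] [-0.    -0.012 -0.002 -0.001 -0.003 -0.001]
[628.76923016 -14.85527264 143.19145441] [-3.14138983e+00  9.47148819e-05  1.65399211e+00] [ 1.15506813  0.09432433 -2.14828669]
(array([-2.03117589e-04,  9.40748860e-05, -6.30789815e-03]), array([0.00245662, 0.0001438 , 0.04319119]))
```

View pics/wrist7.png

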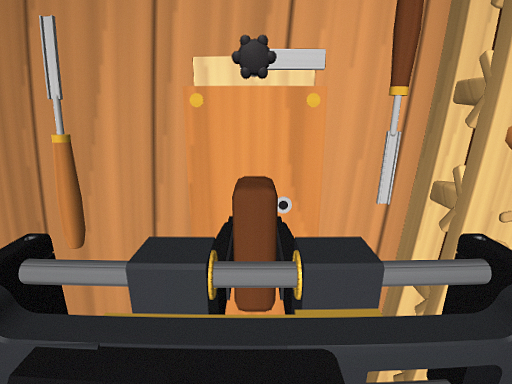

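Request:
{"op": "arm_command", "data": {
  "targets": [
    [[0,0,-0.006],[0.0025,0,0.02],255],
    [[0,0,-0.006],[0.0025,0,0.035],255],
    [[0,0,-0.006],[0.0025,0,0.046],255],
    [[0,0,-0.006],[0.0025,0,0.046],255],
    [[0,0,-0.006],[0.0025,0,0.046],255]
  ]
}}

```text
t: 14.9
eef_pos: [628.6, -12.1, 97.2]
tcp_rot: [-3.141, 0.0, 1.661]
ft_force: [-0.4, -0.0, -2.6]
opening: 0.251
```

Run:
```python
from h import *
from cell import env
s=env.state();print(s['eef_pos'],s['tcp_rot'],s['ft_force'],s['qvel'].round(3),s['t'])
print(move_for([628.7,-12.4,90],1.6603,s))
```

```text
[628.58399938 -12.12855497  97.21394102] [-3.14125673e+00  5.06627033e-05  1.66050485e+00] [-0.40863913 -0.00908755 -2.63760919] [ 0.001 -0.009 -0.006  0.    -0.001 -0.001] 14.9
(array([-3.35923389e-04,  5.06971099e-05,  2.04840542e-04]), array([-2.80380335e-04,  9.36392568e-05,  7.21392419e-03]))
```

Request:
{"op": "arm_command", "data": {
  "targets": [
    [[0,0,0],[0,0,0.004],255],
    [[0,0,0],[0,0,0.007],255],
    [[0,0,0],[0,0,0.01],255],
    [[0,0,0],[0,0,0.012],255],
    [[0,0,0],[0,0,0.012],255]
  ]
}}

```text
t: 15.4
eef_pos: [628.1, -11.9, 84.3]
tcp_rot: [-3.14, -0.0, 1.661]
ft_force: [0.3, 0.1, -3.1]
opening: 0.255
```

Request:
{"op": "arm_command", "data": {
  "targets": [
    [[0,0,0],[-0.0003,0.0003,0.002],255],
    [[0,0,0],[-0.0003,0.0003,0.004],255],
    [[0,0,0],[-0.0003,0.0003,0.005],255],
    [[0,0,0],[-0.0003,0.0003,0.005],255]
  ]
}}

```text
t: 15.8
eef_pos: [628.6, -12.4, 79.5]
tcp_rot: [-3.141, 0.0, 1.661]
ft_force: [0.2, -2.0, -2.9]
opening: 0.25
```

Request:
{"op": "arm_command", "data": {
  "targets": [
    [[0,0,0],[0,0,0.001],255],
    [[0,0,0],[0,0,0.002],255],
    [[0,0,0],[0,0,0.003],255],
    [[0,0,0],[0,0,0.003],255]
  ]
}}

```text
t: 16.2
eef_pos: [628.8, -12.4, 77.4]
tcp_rot: [-3.141, 0.0, 1.661]
ft_force: [-2.6, -4.0, 6.0]
opening: 0.249
```

Request:
{"op": "arm_command", "data": {
  "targets": [
    [[0,0,0],[0,0,0.001],255],
    [[0,0,0],[0,0,0.002],255],
    [[0,0,0],[0,0,0.003],255],
    [[0,0,0],[0,0,0.003],255],
    [[0,0,0],[0,0,0.003],255]
  ]
}}

```text
t: 16.7
eef_pos: [628.8, -12.5, 74.9]
tcp_rot: [3.142, 0.0, 1.661]
ft_force: [-3.1, -3.6, 10.4]
opening: 0.245
```

Request:
{"op": "arm_command", "data": {
  "targets": [
    [[0,0,0],[0,0,0.001],255],
    [[0,0,0],[0,0,0.002],255],
    [[0,0,0],[0,0,0.002],255],
    [[0,0,0],[0,0,0.002],255]
  ]
}}

```text
t: 17.1
eef_pos: [628.8, -12.5, 73.7]
tcp_rot: [3.141, 0.001, 1.661]
ft_force: [-6.5, -4.5, 18.1]
opening: 0.254
```

Request:
{"op": "arm_command", "data": {
  "targets": [
    [[0,0,0],[-0.0002,-0.0004,0.0005],255],
    [[0,0,0],[-0.0002,-0.0004,0.0005],255],
    [[0,0,0],[-0.0002,-0.0004,0.0005],255],
    [[0,0,0],[-0.0002,-0.0004,0.0005],255]
  ]
}}

```text
t: 17.5
eef_pos: [628.8, -12.5, 73.7]
tcp_rot: [3.14, 0.0, 1.661]
ft_force: [-6.3, -0.9, 22.8]
opening: 0.249
```

Run:
```python
from h import *
from cell import env,read_camera,get_calibration
for n in ("wrist","side","top"):
    c=get_calibration(n);s=env.state();im,d=read_camera(n);cv2.imwrite(f"pics/{n}8.png",im);np.savez(f"{n}8.npz",im=im,d=d,**c,tp=s['eef_pos'],tr=s['tcp_rot'])
    print(s['eef_pos'],s['tcp_rot'],s['ft_force'],s['moment'],s['opening'])
a=cv2.resize(cv2.imread("pics/side8.png")[110:260,220:420],None,fx=3,fy=3,interpolation=cv2.INTER_CUBIC);cv2.imwrite("pics/side8c.png",a)
```

```text
[628.77377048 -12.51288877  73.73107031] [3.14008292e+00 4.49334221e-04 1.66071015e+00] [-6.34467149 -0.94984669 22.75830606] [-0.48534891  1.48719145 -0.11685213] 0.24934068388213115
[628.7845705  -12.51044279  73.74636631] [3.14006424e+00 4.75666979e-04 1.66074468e+00] [-5.00181683 -2.20575522 22.15956847] [-0.46257689  1.5157124  -0.11912371] 0.25393635555879696
[628.77486715 -12.49749056  73.72072221] [3.14010000e+00 4.51485902e-04 1.66070114e+00] [-5.903176  -2.3422803 22.5556564] [-0.49477382  1.57041179 -0.11044832] 0.2517113237573535
```

View pics/side8c.png

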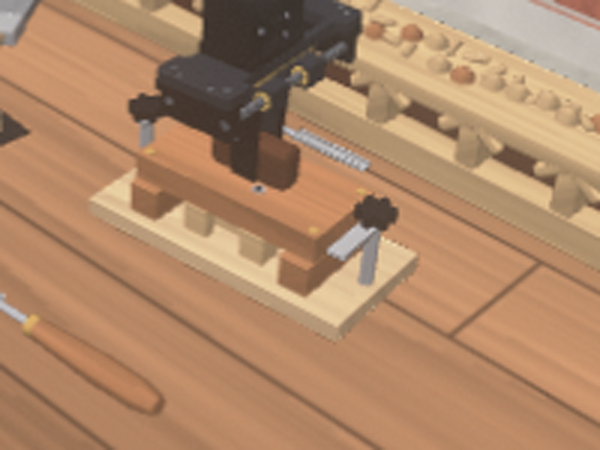

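View pics/wrist8.png

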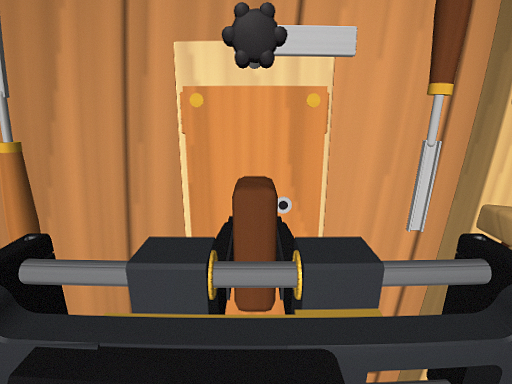

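View pics/top8.png

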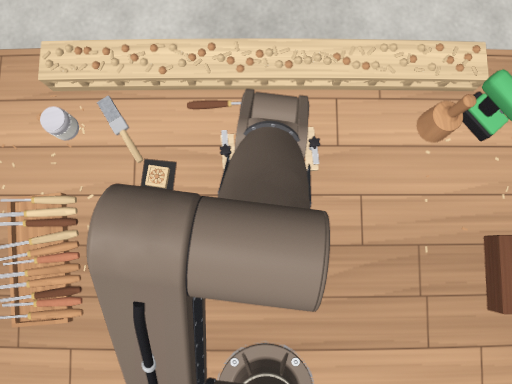

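Run:
```python
from h import *
for n,z0 in (("side8",0),("wrist8",0)):
    c=dict(np.load(n+".npz"));P=cloud(c,c['d']);Rz=Ro.from_euler('z',0.0895)
    L=Rz.inv().apply(P.reshape(-1,3)-[628.3,-12.4,0])
    m=(abs(L[:,0])<40)&(abs(L[:,1])<89)&(L[:,2]>60)&(L[:,2]<82)&(abs(L[:,0])>18)
    for lo,hi in ((-89,-55),(-55,0),(0,55),(55,89)):
        k=m&(L[:,1]>lo)&(L[:,1]<hi); 
        if k.sum():print(n,lo,hi,k.sum(),np.median(L[k,2]).round(1))
# calibration check of wrist heights on jig base
    k=(abs(L[:,1])>92)&(abs(L[:,1])<125)&(abs(L[:,0])<58)&(L[:,2]<26)&(L[:,2]>8);print("base",k.sum(),np.median(L[k,2]))
```

```text
side8 -89 -55 152 69.9
side8 -55 0 192 70.0
side8 0 55 121 69.8
side8 55 89 76 69.7
base 473 16.76067276342667
wrist8 -89 -55 96 71.1
wrist8 -55 0 254 71.3
wrist8 0 55 5703 71.4
wrist8 55 89 4308 71.4
base 4830 18.440517675053172
```

Run:
```python
from cell import env
s=env.state();print(s['t'],s['eef_pos'],s['ft_force']);print(env.job_done())
```

```text
17.65 [628.77567046 -12.52135536  73.71636189] [-6.79830555 -1.6704916  22.63598258]
the job is handed in; nothing more can be done
None
```

The block to drill is in the jig's nest, pencilled back up. The cover is on both pins and pressed fully home, and the arm is still holding it down. I handed the job in at 17.65 s.

- **Block:** After I let go, it sat level and centred in the nest, with its back at about 52 mm. That is 5 mm above the rails, as expected.
- **Cover:** It went over both pins at the first try, without any searching.
- **Pressed home:** The tool stopped at 73.7 mm, where it should be with the cover fully home. The upward force then rose to about 22 N, well past the 10 N the spring alone needs, so the cover is bearing on the rails.
- **Level:** The wrist camera put the plate's top at 71.1–71.4 mm along its length, and the side camera at 69.7–70.0 mm. The true height should be 71 mm. The two disagree by about 1.5 mm, within the calibration error, and both show it flat end to end.
- **Other checks:** A sideways force of about 6 N was left on the cover at the end, probably from a pin touching its bore. I never touched the finished rosettes or the gouges. In the last pictures both gouges and one rosette were in place, but the arm hid the other rosette from the top camera.

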